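# Rock the stuck tube block out of the dry-bath heater

## Robot

A 6-joint arm with a two-finger parallel gripper is mounted at the origin on the work surface. World frame = base frame: x ahead of the robot, y to its left, z up, the work surface at z = 0. Lengths are in m, angles in degrees, forces in N, time in s.
With the tool pointing down it reaches from about 0.3 to 0.75 m from the base axis. Payload 8.5 kg.
Tool frame: the origin (TCP) lies on the centre line of the jaws, within the pads' length; the fingertips stand 19 mm ahead of it and the grasp point (between the pads) is the TCP (env.tcp_to_tips is the z of the fingertips in the tool frame, in m); z points along the fingers, y is the line along which they close (so a half turn about z gives the same grasp; the last joint's range is limited). The gripper opens to 85 mm and grips with 20 to 120 N. Pads are 22 mm wide; open, the fingers measure 114 mm over their backs; the gripper's body (76 mm by 85 mm) begins 54 mm behind the grasp point. The pads swing forward as they close: fully open they stand 13 mm farther back than shut.
Start: joints at [-84.07, 21.807, 74.336, -0, 83.858, -12.336], TCP at [0.172, -0.522, 0.25] pointing down, gripper open.
Joint ranges: [-178.18, 178.18], [-50.72, 133.34], [12.68, 142.11], [-81.47, 261.47], [9.98, 163.14], [-165.26, 165.26]. Speed limits (degrees/s): [136.94, 136.94, 180, 180, 180, 180].

## Interface

Orientations are given as a 3x3 rotation matrix whose columns are the frame's x, y, z axes.
In Python, from rig import env gives the robot as it stands.
- The arm moves only by the tool servo_tool, never from a script. Its argument "steps" is a list of rows, each an object of numbers: "tx", "ty", "tz": the shift along the world's x, y, z in cm; "yaw": the turn about the world's z in degrees; "claw": the finger opening in cm, from 0 to 8.54. In form: [{"tx": .., "ty": .., "tz": .., "yaw": .., "claw": ..}, ...]. A call has 1 to 20 rows; each row shifts and turns the commanded pose from where the row before left it; what a row does not reach is not made up. A row lasts 1/10 s, in which the tool goes at most 50 mm and 8.59 degrees, less where a joint would pass 70% of its speed; a pose out of reach is approached as far as the arm can. A call with a gripper value outside its range is refused whole. The fingers move at their own pace and stop on an object; "newtons" is the grip in N (left out, the last holds). Time passes only in rows, so rows that do not move let the fingers close. It gives the time, the measured TCP pose, the force, the opening and the grip force at its end, in the units of the state.
- env.observe(): the state, without advancing time (a new reading comes with each control period).
- env.get_image(name): name is "scene" or "side" or "wrist"; returns (picture, depth): 384x512x3 uint8, red, green, blue; 384x512 float32, m along the optical axis (not along the pixel's ray), 0 where there is no reading.
- env.camera_model(name): a dict with "fovy" (degrees; the focal length in pixels is half the picture's height over the tangent of half this angle, whatever the lens; pixels are square), "cx", "cy" (the principal point, pixels), "dist_coeffs" ([k1, k2, p1, p2, k3] as OpenCV has them; the pictures are not rectified), "T" (4x4, takes a point from camera to world coordinates). Camera axes: x right, y down, z forward; pixel columns grow to the right and rows downward; lengths in m; the calibration is good to about 2 mm. A picture is of the moment at which its call begins: read the wrist's pose just before it. camera_model takes no time and is no camera call; for the wrist camera it gives the pose at the moment of the call.
- env.close_job(): hands the job in; it is judged then, once.
The state is a dict: "time_s": time; "q": joint angles; "qvel": joint speeds; "joint_efforts": joint torques, N m; "position": TCP position; "tool_rot": TCP orientation; "ft_force": force on the tool from outside, world axes, zero at the start; "wrist_torque": the same for the moment, N m; "grip_width": finger opening in m; "gripper_force": force on a finger pad.
Only numpy, scipy, OpenCV 4.12 (cv2) and the standard library are available. Lean on these libraries where they do the work, as an engineer would, in place of code of your own. Each camera call takes 0.05 s, during which the arm holds its last target. There are 200 camera calls.

## Task

Take the clear cover off the white heater and stand it upright in the middle of the blue mat, letting go of it. Then grip the orange tab of the aluminium block that sits tight in the heater's well and rock the block sideways in the well to free it, first over to the left and then over to the right, about 8 degrees each way, repeating as needed. Finish while holding the block upright and still just clear of the heater, its underside 1 to 4 cm above the heater's top and over the well; do not put it down or let go, and leave the tube rack, bottle and tip box where they are.

Things in the scene. Friction and masses are not known exactly. Their poses are not given: they have to be found in the camera images.
- heater: White dry-bath heater fixed to the bench, 75 mm high. Origin on the bench under the centre of its well, z up; housing from x = -110 mm (black control panel, towards the robot) to +80 mm, y = +-75 mm. Its +y side is its left (the robot's left, give or take 20 degrees). The well is 74 (x) x 56 (y) mm and 34 mm deep: floor 41 mm above the bench.
- well (a point): Centre of the well's mouth, level with the heater's flat top (75 mm above the bench); axes as the heater's.
- bar_left (a point): Where the left sprung steel bar presses the seated block: 62 mm above the bench, heater x = 0, y = +20 mm. The bar is 10 mm thick, runs along x, presses with about 24 N and gives 7 mm (1.5 N/mm). The two bars' friction holds the block: a straight pull takes about 30 N; pivoting it about one bar at a time takes some 12 N sideways at the tab and walks it up.
- bar_right (a point): The same on the right: 62 mm above the bench, heater x = 0, y = -20 mm. With the block out each bar comes 3 mm further in.
- block: Loose aluminium block, 70 (x) x 40 (y) x 42 mm high, on top an orange tab 36 (x) x 14 (y) x 49 mm tall; 0.25 to 0.45 kg. Origin at the centre of its underside, z up. Seated it stands on the well's floor, axes as the heater's, play 2 mm in x, 8 mm to the walls in y; after rising 21 mm it is past the bars. Leaning left, its top goes towards the heater's +y.
- block_grip (a point): Point inside the orange tab, on the block's z axis, 73 mm above the block's underside and 18 mm below the tab's top; the tab is gripped across its 14 mm (along the block's y).
- cover: Loose clear plastic cover, an upside-down box 110 (x) x 90 (y) x 70 mm high with 3 mm walls, open below, 0.2 kg; on its top a blue tab 50 (x) x 14 (y) x 40 mm high. Origin at the centre of its lower rim, z up. It stands on the heater's top over the block and its tab (which reaches 56 mm above the heater's top) and must be lifted that far before it moves sideways.
- cover_grip (a point): Point inside the cover's blue tab, 94 mm above the cover's lower rim and 16 mm below the tab's top; the tab is gripped across its 14 mm (along the cover's y).
- mat: Blue flat mat fixed to the bench, 180 (x) x 160 (y) x 3 mm, to the left or to the right of the heater. Origin at the centre of its underside, on the bench.
- tube_rack: Orange tube rack with capped tubes, loose, 60 (x) x 110 (y) x 67 mm high, on the other side of the heater from the mat. Leave alone. Origin at the centre of its underside.
- reagent: Clear bottle with a purple cap, loose, 64 mm across and 130 mm high, beyond the heater. Leave alone. Origin at the centre of its underside.
- tip_box: Pipette-tip box, grey with a pink lid, loose, 85 (x) x 120 (y) x 62 mm high, beyond the heater. Leave alone. Origin at the centre of its underside.
- plumb (a point): Imaginary point in the air straight above the well's centre, 300 mm above the bench, fixed to the heater. In the block's own frame it shifts towards the block's -y as the block leans left and towards +y as it leans right.
Mind the look-alikes: they are no part of the job. What is shaped like the mat but green is not meant. There is more than one size of the cover; the one meant has the size given above.

How it is judged:
By the outcome, as a careful person would: the job done as asked, in the order asked, and still so for the second after the job is handed in, while the arm keeps its last pose, push and grip.
It also fails if it takes over 72 s, if anything falls off the work surface, if the arm or the gripper's body presses on something with over 40 N, if the wrist force passes 120 N, or if a joint passes its speed limit or range.

## Working session

There is one attempt and no reset: what is moved stays moved. The work goes in short steps, Python scripts to look and compute and a tool call to move; the robot and the scene stay as the last step left them, time stands still between calls to the robot, and variables do not carry over. Pictures are saved under pics/ and viewed, at most 10 in all, crops included, and the job is handed in when it is done.

Besides the shell and the picture viewer there is one more tool, called after ">>>" by a JSON object that holds its "fn" and its "kwargs". servo_tool: Moves the arm, as the interface text tells. Its arguments: {"type":"object","properties":{"steps":{"type":"array"},"newtons":{"type":"number"}},"required":["steps"]}

```bash
mkdir -p pics; ls; cat > h.py <<'E'
import numpy as np, cv2
from rig import env
def snap(n,f):
    m=env.camera_model(n); p,d=env.get_image(n)
    cv2.imwrite(f'pics/{f}.png',p[:,:,::-1]); np.savez(f'pics/{f}.npz',p=p,d=d,**{k:np.array(v) for k,v in m.items()}); return p,d,m
def load(f):
    z=np.load(f'pics/{f}.npz'); return z['p'],z['d'],z
def K(m,h=384):
    f=h/2/np.tan(np.radians(float(m['fovy']))/2); return np.array([[f,0,float(m['cx'])],[0,f,float(m['cy'])],[0,0,1]])
def rays(m,uv):
    uv=np.array(uv,float).reshape(-1,1,2)
    n=cv2.undistortPoints(uv,K(m),np.array(m['dist_coeffs'],float))[:,0]
    T=np.array(m['T']); return T[:3,3],np.c_[n,np.ones(len(n))]@T[:3,:3].T
def atz(m,uv,z):
    o,r=rays(m,uv); return o+r*((z-o[2])/r[:,2])[:,None]
def cloud(d,m):
    v,u=np.mgrid[:384,:512]; o,r=rays(m,np.c_[u.ravel(),v.ravel()])
    return (o+r*d.ravel()[:,None]).reshape(384,512,3)
def tri(obs):
    A=np.zeros((3,3));b=np.zeros(3)
    for m,uv in obs:
        o,r=rays(m,[uv]); r=r[0]/np.linalg.norm(r[0]); P=np.eye(3)-np.outer(r,r); A+=P;b+=P@o
    return np.linalg.solve(A,b)
E
python3 - <<'E'
from h import *
for n in('scene','side'):
    p,d,m=snap(n,n+'0'); print(n,m['fovy'],np.round(m['T'],3).tolist(),m['dist_coeffs'])
a=cv2.imread('pics/scene0.png');b=cv2.imread('pics/side0.png')
cv2.imwrite('pics/a.png',cv2.resize(a,(800,600)));cv2.imwrite('pics/b.png',cv2.resize(b,(800,600)))
E
```

```text
pics
scene 52.07741441479683 [[0.267, 0.61, -0.746, 1.339], [0.964, -0.185, 0.194, -0.223], [-0.019, -0.771, -0.637, 0.94], [0.0, 0.0, 0.0, 1.0]] [-0.13534047  0.          0.          0.          0.        ]
side 45.415094661017015 [[-0.781, -0.471, 0.41, -0.117], [-0.625, 0.58, -0.523, 0.706], [0.008, -0.665, -0.747, 1.168], [0.0, 0.0, 0.0, 1.0]] [-0.16219999  0.          0.          0.          0.        ]
```

View pics/a.png

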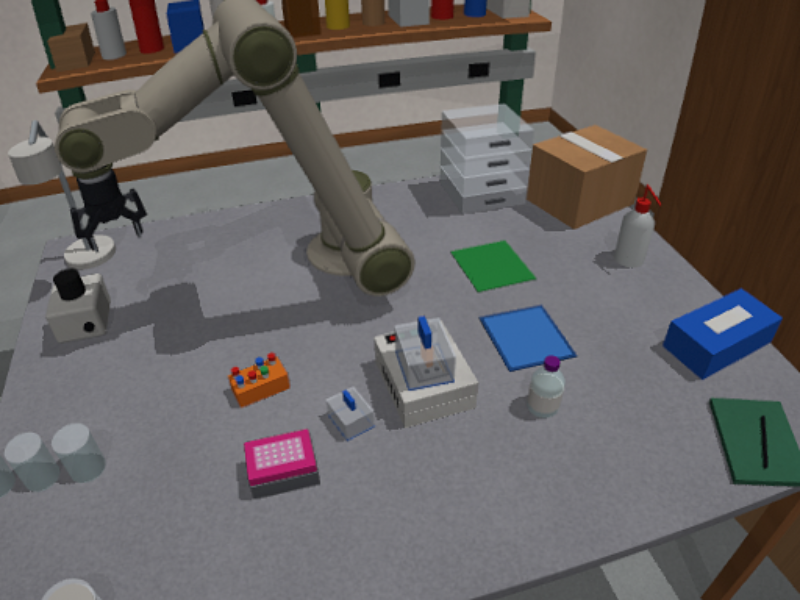

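View pics/b.png

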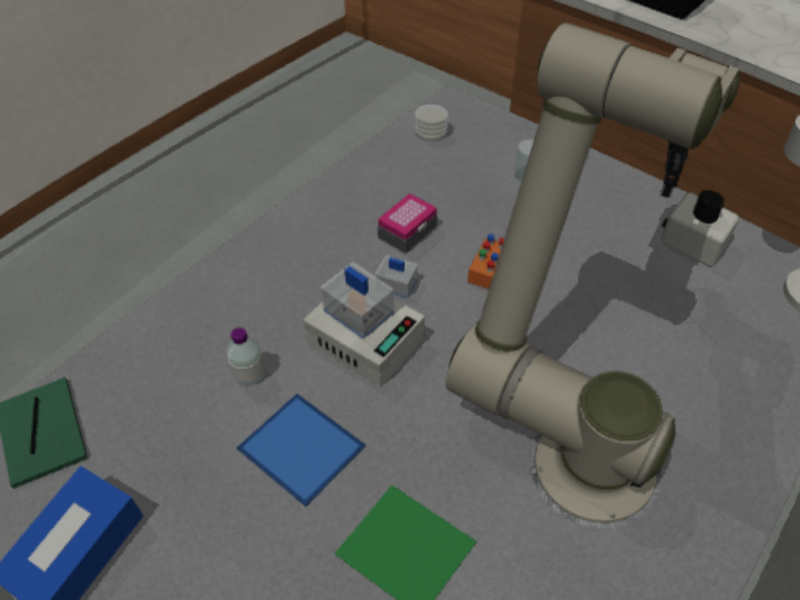

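The scene picture (800 px scale) shows the cover on the heater with its blue tab at (425,332), the blue mat at (527,337), the bottle at (545,385) and the small look-alike cover at (350,412). The side picture shows the tab at (356,281) and the mat at (300,447).

```bash
python3 - <<'E'
from h import *
B={}
for n,bx in(('scene0',(405,310,440,355)),('side0',(335,262,378,300))):
    p,d,m=load(n); hsv=cv2.cvtColor(p,cv2.COLOR_RGB2HSV); C=cloud(d,m)
    blue=(hsv[...,0]>100)&(hsv[...,0]<125)&(hsv[...,1]>130)&(hsv[...,2]>50)
    s=.64; x0,y0,x1,y1=[int(t*s) for t in bx]
    M=np.zeros_like(blue); M[y0:y1,x0:x1]=blue[y0:y1,x0:x1]
    P=C[M&(d>0)]; print(n,'tab n',len(P),'med',P.mean(0).round(4),'zrange',np.percentile(P[:,2],[3,97]).round(4))
    top=P[P[:,2]>np.percentile(P[:,2],97)-.006]; r=cv2.minAreaRect((top[:,:2]*1000).astype(np.float32)); print(' top',top.mean(0).round(4),r)
    mm,_=cv2.findContours(M.astype(np.uint8),0,1); c=max(mm,key=cv2.contourArea); print(' contour hull',cv2.convexHull(c)[:,0].tolist())
    # mat
    lab=cv2.connectedComponentsWithStats(blue.astype(np.uint8)); 
    seed=(int(527*s),int(337*s)) if n=='scene0' else (int(300*s),int(447*s))
    L=lab[1]==lab[1][seed[1],seed[0]]; c=cv2.findContours(L.astype(np.uint8),0,1)[0][0]
    q=atz(m,c[:,0].astype(float),.003)[:,:2]*1000; print(' mat',cv2.minAreaRect(q.astype(np.float32)))
    # heater top: white low-sat at z .07-.08
    near=(np.hypot(C[...,0]-P[:,0].mean(),C[...,1]-P[:,1].mean())<.16)&(abs(C[...,2]-.075)<.006)&(d>0)
    lab=cv2.connectedComponentsWithStats(near.astype(np.uint8)); i=1+np.argmax(lab[2][1:,4]); Q=C[lab[1]==i]
    print(' heater',len(Q),np.median(Q[:,2]),cv2.minAreaRect((Q[:,:2]*1000).astype(np.float32)))
    # cover top
    near=(np.hypot(C[...,0]-P[:,0].mean(),C[...,1]-P[:,1].mean())<.09)&(abs(C[...,2]-.145)<.005)&(d>0); Q=C[near]
    print(' covertop',len(Q),cv2.minAreaRect((Q[:,:2]*1000).astype(np.float32)) if len(Q)>5 else '')
E
```

```text
scene0 tab n 118 med [0.5475 0.037  0.1758] zrange [0.1526 0.1887]
 top [0.541  0.0385 0.1861] ((537.47998046875, 38.54771423339844), (12.918338775634766, 48.41887664794922), 87.16458129882812)
 contour hull [[272, 204], [275, 211], [275, 221], [274, 222], [272, 222], [270, 218], [268, 213], [268, 203], [271, 202]]
 mat ((447.6964111328125, 309.4267272949219), (160.10781860351562, 179.021240234375), 89.4537124633789)
 heater 939 0.07591306891863969 ((518.9511108398438, 45.75112533569336), (194.7088623046875, 151.96311950683594), 3.1650798320770264)
 covertop 721 ((537.2689208984375, 39.442718505859375), (90.96570587158203, 114.58380126953125), 88.07686614990234)
side0 tab n 154 med [0.5338 0.0439 0.1734] zrange [0.1527 0.1874]
 top [0.5361 0.0416 0.1847] ((536.1588134765625, 40.72083282470703), (46.07319641113281, 15.853205680847168), 0.357033908367157)
 contour hull [[224, 171], [232, 176], [234, 178], [234, 186], [233, 187], [231, 187], [222, 181], [221, 179], [221, 172], [223, 171]]
 mat ((447.1026611328125, 309.49468994140625), (158.34754943847656, 177.95709228515625), 89.4034652709961)
 heater 1280 0.07583874693514403 ((518.846923828125, 45.74173355102539), (193.54867553710938, 153.4204864501953), 3.0563197135925293)
 covertop 656 ((536.9187622070312, 39.13299560546875), (92.84036254882812, 113.74788665771484), 89.37918853759766)
```

```bash
python3 - <<'E'
from h import *
s=env.observe(); print(s['time_s'],np.round(s['tool_rot'],3).tolist(),s['ft_force'],s['grip_width']); print(np.round(np.linalg.inv(s_T:=np.block([[np.array(s['tool_rot']),np.array(s['position']).reshape(3,1)],[np.zeros((1,3)),np.ones((1,1))]]))@env.camera_model('wrist')['T'],3))
E
```

```text
0.1 [[0.95, 0.313, -0.0], [0.313, -0.95, 0.001], [0.0, -0.001, -1.0]] [-0.15325071  1.78198164  0.54283311] 0.0851447672384902
[[-0.001 -0.946 -0.324  0.083]
 [ 1.    -0.002  0.     0.001]
 [-0.001 -0.324  0.946 -0.124]
 [ 0.     0.     0.     1.   ]]
```

>>> {"fn": "servo_tool", "kwargs": {"steps": [{"tx": 1,"ty": 1.4,"tz": 0.3,"yaw": -1},{"tx": 1.9,"ty": 2.9,"tz": 0.3,"yaw": -1},{"tx": 1.9,"ty": 2.9,"tz": 0.3,"yaw": -1},{"tx": 1.9,"ty": 2.9,"tz": 0.3,"yaw": -1},{"tx": 1.9,"ty": 2.9,"tz": 0.3,"yaw": -1},{"tx": 1.9,"ty": 2.9,"tz": 0.3,"yaw": -1},{"tx": 1.9,"ty": 2.9,"tz": 0.3,"yaw": -1},{"tx": 1.9,"ty": 2.9,"tz": 0.3,"yaw": -1},{"tx": 1.9,"ty": 2.9,"tz": 0.3,"yaw": -1},{"tx": 1.9,"ty": 2.9,"tz": 0.3,"yaw": -1},{"tx": 1.9,"ty": 2.9,"yaw": -1},{"tx": 1.9,"ty": 2.9,"yaw": -1},{"tx": 1.9,"ty": 2.9,"yaw": -1},{"tx": 1.9,"ty": 2.9,"yaw": -1},{"tx": 1.9,"ty": 2.9,"yaw": -1},{"tx": 1.9,"ty": 2.9,"yaw": -1},{"tx": 1.9,"ty": 2.9,"yaw": -1},{"tx": 1.9,"ty": 2.9,"yaw": -1},{"tx": 1.9,"ty": 2.9,"yaw": -1},{"tx": 1.3,"ty": 2.6}]}}

```text
invalid input at $.steps[0]: expected keys tx, ty, tz, yaw, claw
```

>>> {"fn": "servo_tool", "kwargs": {"steps": [{},{}]}}

```text
invalid input at $.steps[0]: expected keys tx, ty, tz, yaw, claw
```

```bash
python3 - <<'E'
from h import *
s=env.observe(); print(s['time_s'],s['position'],np.degrees(np.arctan2(s['tool_rot'][1][0],s['tool_rot'][0][0])))
p,d,m=snap('wrist','w1'); cv2.imwrite('pics/w1b.png',cv2.resize(p[:,:,::-1],(768,576)))
E
```

```text
0.1 [ 0.17236645 -0.52204188  0.24975471] 18.266296468394966
```

View pics/w1b.png

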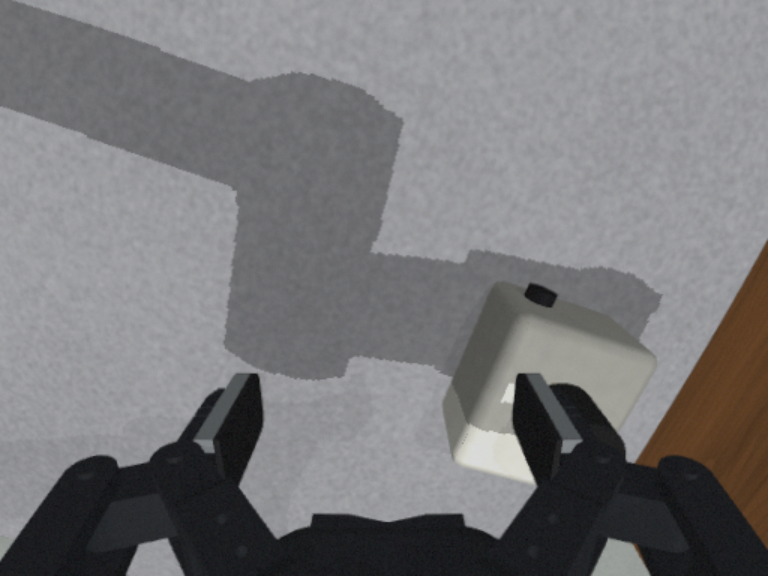

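The move was refused because every row needs all five keys. The wrist picture shows only the start area: the grey block at (540,380) and the fingers at (240,420) and (550,420).

>>> {"fn": "servo_tool", "kwargs": {"steps": [{"tx": 1,"ty": 1.4,"tz": 0.3,"yaw": -1,"claw": 8.5},{"tx": 1.9,"ty": 2.9,"tz": 0.3,"yaw": -1,"claw": 8.5},{"tx": 1.9,"ty": 2.9,"tz": 0.3,"yaw": -1,"claw": 8.5},{"tx": 1.9,"ty": 2.9,"tz": 0.3,"yaw": -1,"claw": 8.5},{"tx": 1.9,"ty": 2.9,"tz": 0.3,"yaw": -1,"claw": 8.5},{"tx": 1.9,"ty": 2.9,"tz": 0.3,"yaw": -1,"claw": 8.5},{"tx": 1.9,"ty": 2.9,"tz": 0.3,"yaw": -1,"claw": 8.5},{"tx": 1.9,"ty": 2.9,"tz": 0.3,"yaw": -1,"claw": 8.5},{"tx": 1.9,"ty": 2.9,"tz": 0.3,"yaw": -1,"claw": 8.5},{"tx": 1.9,"ty": 2.9,"tz": 0.3,"yaw": -1,"claw": 8.5},{"tx": 1.9,"ty": 2.9,"tz": 0,"yaw": -1,"claw": 8.5},{"tx": 1.9,"ty": 2.9,"tz": 0,"yaw": -1,"claw": 8.5},{"tx": 1.9,"ty": 2.9,"tz": 0,"yaw": -1,"claw": 8.5},{"tx": 1.9,"ty": 2.9,"tz": 0,"yaw": -1,"claw": 8.5},{"tx": 1.9,"ty": 2.9,"tz": 0,"yaw": -1,"claw": 8.5},{"tx": 1.9,"ty": 2.9,"tz": 0,"yaw": -1,"claw": 8.5},{"tx": 1.9,"ty": 2.9,"tz": 0,"yaw": -1,"claw": 8.5},{"tx": 1.9,"ty": 2.9,"tz": 0,"yaw": -1,"claw": 8.5},{"tx": 1.9,"ty": 2.9,"tz": 0,"yaw": -1,"claw": 8.5},{"tx": 1.3,"ty": 2.6,"tz": 0,"yaw": 0,"claw": 8.5}]}}

```text
time_s: 2.15
position: [0.5381, 0.0413, 0.2799]
tool_rot: [[1.0, -0.013, -0.001], [-0.013, -1.0, 0.0], [-0.001, -0.0, -1.0]]
ft_force: [0.1, 0.1, 0.6]
grip_width: 0.0849
gripper_force: 0.0
```

>>> {"fn": "servo_tool", "kwargs": {"steps": [{"tx": 0,"ty": 0,"tz": 0,"yaw": 0,"claw": 8.5},{"tx": 0,"ty": 0,"tz": 0,"yaw": 0,"claw": 8.5}]}}

```text
time_s: 2.35
position: [0.5372, 0.04, 0.2799]
tool_rot: [[1.0, -0.012, -0.001], [-0.012, -1.0, -0.0], [-0.001, 0.0, -1.0]]
ft_force: [0.0, -1.1, 1.4]
grip_width: 0.0852
gripper_force: 0.0
```

```bash
python3 - <<'E'
from h import *
s=env.observe(); print(s['time_s'],s['position'],np.degrees(np.arctan2(s['tool_rot'][1][0],s['tool_rot'][0][0])))
p,d,m=snap('wrist','w2'); cv2.imwrite('pics/w2b.png',cv2.resize(p[:,:,::-1],(768,576)))
hsv=cv2.cvtColor(p,cv2.COLOR_RGB2HSV); blue=((hsv[...,0]>100)&(hsv[...,0]<125)&(hsv[...,1]>130)&(hsv[...,2]>50))
C=cloud(d,m); M=blue&(d>0)&(C[...,2]>.15)&(np.hypot(C[...,0]-.537,C[...,1]-.04)<.06); P=C[M]; print(len(P),P[:,2].max())
T=P[P[:,2]>np.percentile(P[:,2],95)-.004]; print(T.mean(0),cv2.minAreaRect((T[:,:2]*1000).astype(np.float32)))
E
```

```text
2.35 [0.53724972 0.0399967  0.27990974] -0.6679044631352454
1101 0.18726254039149756
[0.5400677  0.03805799 0.18513179] ((538.8263549804688, 38.09465408325195), (12.940192222595215, 49.43316650390625), 87.79640197753906)
```

View pics/w2b.png

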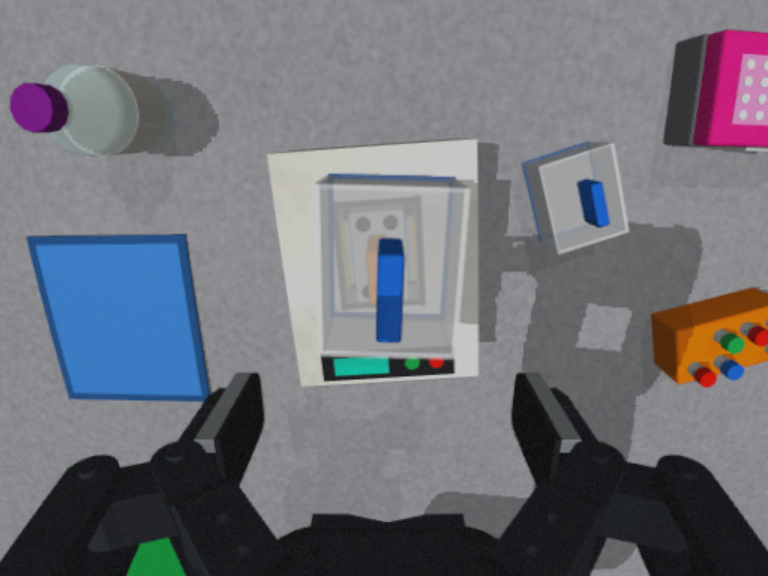

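The wrist picture shows the cover's blue tab at (390,290), close to the jaws' centre line, and the block's tab to its left at (375,270). The mat is at (120,315). I'll descend and grip.

>>> {"fn": "servo_tool", "kwargs": {"newtons": 35, "steps": [{"tx": 0.1,"ty": -0.1,"tz": -1.5,"yaw": -1,"claw": 8.5},{"tx": 0,"ty": 0,"tz": -2.2,"yaw": 0,"claw": 7},{"tx": 0,"ty": 0,"tz": -2.2,"yaw": 0,"claw": 6},{"tx": 0,"ty": 0,"tz": -2.2,"yaw": 0,"claw": 5},{"tx": 0,"ty": 0,"tz": -1.5,"yaw": 0,"claw": 4},{"tx": 0,"ty": 0,"tz": -0.8,"yaw": 0,"claw": 3},{"tx": 0,"ty": 0,"tz": -0.4,"yaw": 0,"claw": 2},{"tx": 0,"ty": 0,"tz": 0,"yaw": 0,"claw": 0},{"tx": 0,"ty": 0,"tz": 0,"yaw": 0,"claw": 0},{"tx": 0,"ty": 0,"tz": 0,"yaw": 0,"claw": 0},{"tx": 0,"ty": 0,"tz": 0,"yaw": 0,"claw": 0}]}}

```text
time_s: 3.5
position: [0.5385, 0.0387, 0.1726]
tool_rot: [[1.0, -0.03, 0.001], [-0.03, -1.0, -0.0], [0.001, 0.0, -1.0]]
ft_force: [0.3, 0.0, -0.8]
grip_width: 0.0136
gripper_force: 38.6
```

>>> {"fn": "servo_tool", "kwargs": {"steps": [{"tx": 0,"ty": 0,"tz": 0.7,"yaw": 0,"claw": 0},{"tx": 0,"ty": 0,"tz": 1.3,"yaw": 0,"claw": 0},{"tx": 0,"ty": 0,"tz": 2,"yaw": 0,"claw": 0},{"tx": 0,"ty": 0,"tz": 2,"yaw": 0,"claw": 0},{"tx": 0,"ty": 0,"tz": 1.5,"yaw": 0,"claw": 0},{"tx": 0,"ty": 0,"tz": 0.5,"yaw": 0,"claw": 0},{"tx": -0.4,"ty": 1.1,"tz": 0,"yaw": 0,"claw": 0},{"tx": -0.7,"ty": 2,"tz": 0,"yaw": 0.2,"claw": 0},{"tx": -0.8,"ty": 2.5,"tz": 0,"yaw": 0.2,"claw": 0},{"tx": -0.8,"ty": 2.5,"tz": 0,"yaw": 0.2,"claw": 0},{"tx": -0.8,"ty": 2.5,"tz": 0,"yaw": 0.2,"claw": 0},{"tx": -0.8,"ty": 2.5,"tz": 0,"yaw": 0.2,"claw": 0},{"tx": -0.8,"ty": 2.5,"tz": 0,"yaw": 0,"claw": 0},{"tx": -0.8,"ty": 2.5,"tz": 0,"yaw": 0,"claw": 0},{"tx": -0.8,"ty": 2.5,"tz": 0,"yaw": 0,"claw": 0},{"tx": -0.8,"ty": 2.5,"tz": 0,"yaw": 0,"claw": 0},{"tx": -0.8,"ty": 2,"tz": 0,"yaw": 0,"claw": 0},{"tx": -0.5,"ty": 1.3,"tz": 0,"yaw": 0,"claw": 0},{"tx": -0.3,"ty": 0.7,"tz": 0,"yaw": 0,"claw": 0},{"tx": 0,"ty": 0,"tz": 0,"yaw": 0,"claw": 0}]}}

```text
time_s: 5.5
position: [0.4469, 0.3102, 0.252]
tool_rot: [[1.0, -0.012, -0.001], [-0.012, -1.0, -0.0], [-0.001, 0.0, -1.0]]
ft_force: [0.5, -0.3, -2.1]
grip_width: 0.0138
gripper_force: 38.6
```

>>> {"fn": "servo_tool", "kwargs": {"steps": [{"tx": 0,"ty": 0,"tz": -1,"yaw": 0,"claw": 0},{"tx": 0,"ty": 0,"tz": -2,"yaw": 0,"claw": 0},{"tx": 0,"ty": 0,"tz": -2.5,"yaw": 0,"claw": 0},{"tx": 0,"ty": 0,"tz": -2.5,"yaw": 0,"claw": 0},{"tx": 0,"ty": 0,"tz": -2.5,"yaw": 0,"claw": 0},{"tx": 0,"ty": 0,"tz": -2,"yaw": 0,"claw": 0},{"tx": 0,"ty": 0,"tz": -1,"yaw": 0,"claw": 0},{"tx": 0,"ty": 0,"tz": -0.5,"yaw": 0,"claw": 0},{"tx": 0,"ty": 0,"tz": -0.2,"yaw": 0,"claw": 0},{"tx": 0,"ty": 0,"tz": 0,"yaw": 0,"claw": 0}]}}

```text
time_s: 6.5
position: [0.4477, 0.3097, 0.1108]
tool_rot: [[1.0, -0.013, 0.001], [-0.013, -1.0, 0.0], [0.001, -0.0, -1.0]]
ft_force: [-0.5, -0.5, -1.9]
grip_width: 0.0132
gripper_force: 38.5
```

Position is right. Lower the last centimetre slowly.

>>> {"fn": "servo_tool", "kwargs": {"steps": [{"tx": 0,"ty": 0,"tz": -0.3,"yaw": 0,"claw": 0},{"tx": 0,"ty": 0,"tz": -0.3,"yaw": 0,"claw": 0},{"tx": 0,"ty": 0,"tz": -0.2,"yaw": 0,"claw": 0},{"tx": 0,"ty": 0,"tz": -0.1,"yaw": 0,"claw": 0},{"tx": 0,"ty": 0,"tz": -0.05,"yaw": 0,"claw": 0},{"tx": 0,"ty": 0,"tz": 0,"yaw": 0,"claw": 0}]}}

```text
time_s: 7.1
position: [0.4474, 0.3097, 0.1008]
tool_rot: [[1.0, -0.013, -0.0], [-0.013, -1.0, -0.0], [-0.0, 0.0, -1.0]]
ft_force: [0.5, 0.2, -1.3]
grip_width: 0.0131
gripper_force: 38.6
```

>>> {"fn": "servo_tool", "kwargs": {"steps": [{"tx": 0,"ty": 0,"tz": -0.05,"yaw": 0,"claw": 0},{"tx": 0,"ty": 0,"tz": -0.05,"yaw": 0,"claw": 0},{"tx": 0,"ty": 0,"tz": 0,"yaw": 0,"claw": 0}]}}

```text
time_s: 7.4
position: [0.4474, 0.3098, 0.0998]
tool_rot: [[1.0, -0.013, 0.0], [-0.013, -1.0, 0.0], [0.0, -0.0, -1.0]]
ft_force: [0.6, 0.8, -2.2]
grip_width: 0.0132
gripper_force: 38.7
```

>>> {"fn": "servo_tool", "kwargs": {"steps": [{"tx": 0,"ty": 0,"tz": -0.05,"yaw": 0,"claw": 0},{"tx": 0,"ty": 0,"tz": -0.05,"yaw": 0,"claw": 0},{"tx": 0,"ty": 0,"tz": -0.05,"yaw": 0,"claw": 0},{"tx": 0,"ty": 0,"tz": 0,"yaw": 0,"claw": 0}]}}

```text
time_s: 7.8
position: [0.4475, 0.31, 0.0996]
tool_rot: [[1.0, -0.013, 0.001], [-0.013, -1.0, 0.001], [0.001, -0.001, -1.0]]
ft_force: [-2.9, -0.7, 10.6]
grip_width: 0.0135
gripper_force: 40.5
```

>>> {"fn": "servo_tool", "kwargs": {"steps": [{"tx": 0,"ty": 0,"tz": 0.1,"yaw": 0,"claw": 0},{"tx": 0,"ty": 0,"tz": 0,"yaw": 0,"claw": 2},{"tx": 0,"ty": 0,"tz": 0,"yaw": 0,"claw": 4},{"tx": 0,"ty": 0,"tz": 0,"yaw": 0,"claw": 5},{"tx": 0,"ty": 0,"tz": 0,"yaw": 0,"claw": 5},{"tx": 0,"ty": 0,"tz": 1,"yaw": 0,"claw": 5},{"tx": 0,"ty": 0,"tz": 2,"yaw": 0,"claw": 5},{"tx": 0,"ty": 0,"tz": 3,"yaw": 0,"claw": 5},{"tx": 0,"ty": 0,"tz": 3,"yaw": 0,"claw": 5},{"tx": 0,"ty": 0,"tz": 3,"yaw": 0,"claw": 5},{"tx": 0,"ty": 0,"tz": 2,"yaw": 0,"claw": 5},{"tx": 0,"ty": 0,"tz": 1,"yaw": 0,"claw": 5},{"tx": 0,"ty": 0,"tz": 0,"yaw": 0,"claw": 5}]}}

```text
time_s: 9.1
position: [0.4476, 0.3098, 0.2506]
tool_rot: [[1.0, -0.013, 0.002], [-0.013, -1.0, 0.001], [0.002, -0.001, -1.0]]
ft_force: [-0.2, -0.3, -0.7]
grip_width: 0.05
gripper_force: 0.0
```

>>> {"fn": "servo_tool", "kwargs": {"steps": [{"tx": 0.4,"ty": -1.3,"tz": 0,"yaw": 0,"claw": 5},{"tx": 0.7,"ty": -2.5,"tz": 0,"yaw": 0.5,"claw": 5},{"tx": 0.9,"ty": -2.5,"tz": 0,"yaw": 0.5,"claw": 5},{"tx": 0.9,"ty": -2.5,"tz": 0,"yaw": 0.5,"claw": 5},{"tx": 0.9,"ty": -2.5,"tz": 0,"yaw": 0.5,"claw": 5},{"tx": 0.9,"ty": -2.5,"tz": 0,"yaw": 0.5,"claw": 5},{"tx": 0.9,"ty": -2.5,"tz": 0,"yaw": 0.5,"claw": 5},{"tx": 0.9,"ty": -2.5,"tz": 0,"yaw": 0.5,"claw": 5},{"tx": 0.9,"ty": -2.5,"tz": 0,"yaw": 0.3,"claw": 5},{"tx": 0.6,"ty": -2.5,"tz": 0,"yaw": 0,"claw": 5},{"tx": 0.6,"ty": -2,"tz": 0,"yaw": 0,"claw": 5},{"tx": 0,"ty": -0.5,"tz": 0,"yaw": 0,"claw": 5},{"tx": 0,"ty": 0,"tz": 0,"yaw": 0,"claw": 5},{"tx": 0,"ty": 0,"tz": 0,"yaw": 0,"claw": 5}]}}

```text
time_s: 10.5
position: [0.5329, 0.0471, 0.2489]
tool_rot: [[0.999, 0.054, -0.001], [0.054, -0.999, 0.0], [-0.001, -0.0, -1.0]]
ft_force: [0.7, 0.2, -0.1]
grip_width: 0.05
gripper_force: 0.0
```

```bash
cat > look.py <<'E'
from h import *
import sys
def blk(tag,names=('wrist',)):
    s=env.observe(); print(round(s['time_s'],2),np.round(s['position'],4),'yaw',round(float(np.degrees(np.arctan2(s['tool_rot'][1][0],s['tool_rot'][0][0]))),2),np.round(s['ft_force'],1),np.round(s['wrist_torque'],2))
    for n in names:
        p,d,m=snap(n,f'{n}_{tag}')
        hsv=cv2.cvtColor(p,cv2.COLOR_RGB2HSV); C=cloud(d,m)
        M=(((hsv[...,0]<22)|(hsv[...,0]>172))&(hsv[...,1]>100)&(d>0)&(np.hypot(C[...,0]-.534,C[...,1]-.0466)<.07)&(C[...,2]>.07)); P=C[M]
        print(n,len(P),'z',np.percentile(P[:,2],[2,98]).round(4))
        T=P[P[:,2]>np.percentile(P[:,2],96)-.004]; print(T.mean(0).round(4),cv2.minAreaRect((T[:,:2]*1000).astype(np.float32)))
        N=(np.hypot(C[...,0]-.519,C[...,1]-.0457)<.14)&(abs(C[...,2]-.0755)<.004)&(d>0); L=cv2.connectedComponentsWithStats(N.astype(np.uint8)); Q=C[L[1]==1+np.argmax(L[2][1:,4])]; print('heater',np.median(Q[:,2]).round(4),cv2.minAreaRect((Q[:,:2]*1000).astype(np.float32)))
E
python3 - <<'E'
from look import *
blk('b1',('wrist','scene','side'))
p=cv2.imread('pics/wrist_b1.png'); cv2.imwrite('pics/wb1.png',cv2.resize(p,(768,576)))
E
```

```text
10.5 [0.5329 0.0471 0.2489] yaw 3.08 [ 0.7  0.2 -0.1] [-0.02  0.04 -0.04]
wrist 814 z [0.0788 0.1333]
[0.535  0.0453 0.1323] ((533.8776245117188, 55.06389617919922), (35.8754997253418, 32.65800857543945), 3.5482513904571533)
heater 0.0754 ((518.788330078125, 44.64582443237305), (190.40032958984375, 150.9559326171875), 2.9944169521331787)
scene 119 z [0.0826 0.1346]
[0.535  0.0457 0.1328] ((533.4415893554688, 45.744808197021484), (36.71669006347656, 12.312405586242676), 3.495048999786377)
heater 0.076 ((517.6779174804688, 46.1594352722168), (196.53256225585938, 152.55209350585938), 3.1508543491363525)
side 147 z [0.0736 0.1345]
[0.5316 0.0494 0.1323] ((531.130126953125, 49.80831527709961), (12.486135482788086, 34.838069915771484), 79.51399993896484)
heater 0.0756 ((518.5380859375, 47.1768684387207), (195.39210510253906, 152.0990753173828), 3.1377172470092773)
```

View pics/wb1.png

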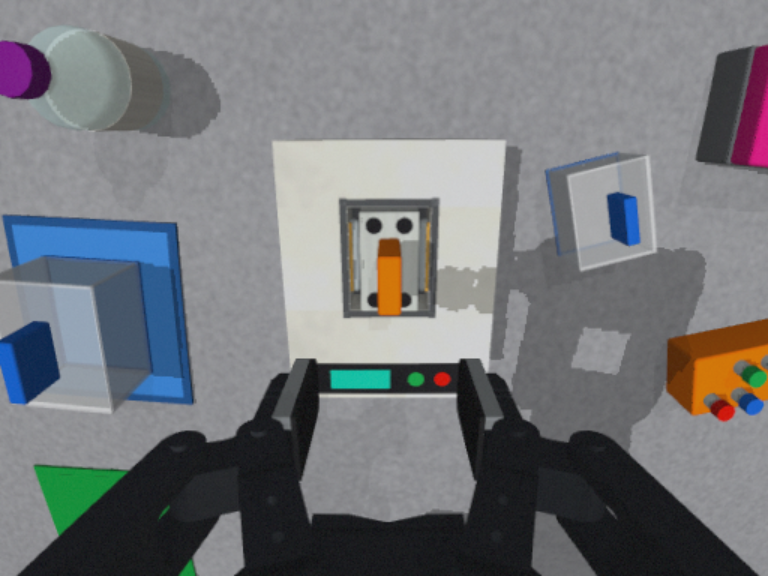

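View pics/side_b1.png

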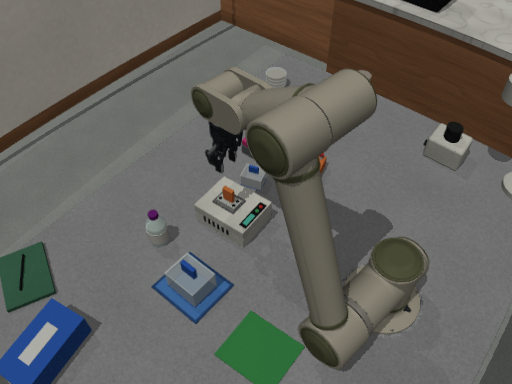

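The cover stands inside the mat: wrist picture at (60,330), side picture at (190,280). The orange tab is between the jaws at wrist (390,275), with its top at z = 0.132. I'll descend and grip the tab.

>>> {"fn": "servo_tool", "kwargs": {"newtons": 25, "steps": [{"tx": 0.1,"ty": -0.1,"tz": -1.5,"yaw": 0,"claw": 5},{"tx": 0,"ty": 0,"tz": -2.5,"yaw": 0,"claw": 5},{"tx": 0,"ty": 0,"tz": -2.5,"yaw": 0,"claw": 5},{"tx": 0,"ty": 0,"tz": -2.5,"yaw": 0,"claw": 4},{"tx": 0,"ty": 0,"tz": -2.2,"yaw": 0,"claw": 3},{"tx": 0,"ty": 0,"tz": -1.5,"yaw": 0,"claw": 3},{"tx": 0,"ty": 0,"tz": -0.5,"yaw": 0,"claw": 2.4},{"tx": 0,"ty": 0,"tz": 0,"yaw": 0,"claw": 2},{"tx": 0,"ty": 0,"tz": 0,"yaw": 0,"claw": 0},{"tx": 0,"ty": 0,"tz": 0,"yaw": 0,"claw": 0},{"tx": 0,"ty": 0,"tz": 0,"yaw": 0,"claw": 0}]}}

```text
time_s: 11.75
position: [0.5345, 0.0459, 0.1179]
tool_rot: [[0.999, 0.054, 0.001], [0.054, -0.999, 0.0], [0.001, -0.0, -1.0]]
ft_force: [0.3, 0.8, -0.3]
grip_width: 0.0139
gripper_force: 28.2
```

>>> {"fn": "servo_tool", "kwargs": {"steps": [{"tx": 0,"ty": 0.1,"tz": 0.02,"yaw": 0,"claw": 0},{"tx": 0,"ty": 0.1,"tz": 0.02,"yaw": 0,"claw": 0},{"tx": -0.01,"ty": 0.1,"tz": 0.03,"yaw": 0,"claw": 0},{"tx": -0.01,"ty": 0.1,"tz": 0.03,"yaw": 0,"claw": 0},{"tx": 0,"ty": 0,"tz": 0,"yaw": 0,"claw": 0}]}}

```text
time_s: 12.25
position: [0.5344, 0.0489, 0.1179]
tool_rot: [[0.999, 0.054, -0.0], [0.054, -0.999, -0.002], [-0.0, 0.002, -1.0]]
ft_force: [1.2, -7.2, -6.9]
grip_width: 0.0136
gripper_force: 27.3
```

```bash
python3 - <<'E'
from look import *
blk('r1',('wrist','scene'))
for n in('wrist','scene'):
    p=cv2.imread(f'pics/{n}_r1.png')
    if n=='wrist': c=p[100:384,120:400]; 
    else: c=p[195:285,215:320]
    cv2.imwrite(f'pics/{n}c.png',cv2.resize(c,(400,400)))
cv2.imwrite('pics/r1.png',np.hstack([cv2.imread('pics/wristc.png'),cv2.imread('pics/scenec.png')]))
E
```

```text
12.25 [0.5344 0.0489 0.1179] yaw 3.07 [ 1.2 -7.2 -6.9] [-1.15 -0.35  0.11]
wrist 3230 z [0.0895 0.1335]
[0.5362 0.0481 0.1322] ((534.4660034179688, 47.849220275878906), (35.61384963989258, 14.313607215881348), 3.3075613975524902)
heater 0.0754 ((549.1776123046875, 46.23539733886719), (129.54124450683594, 151.53836059570312), 3.2446322441101074)
scene 86 z [0.0876 0.1365]
[0.5375 0.0501 0.1344] ((536.061767578125, 51.819671630859375), (12.187813758850098, 32.354007720947266), 71.37934875488281)
heater 0.0759 ((518.5105590820312, 46.420860290527344), (195.15286254882812, 152.27835083007812), 3.2179362773895264)
```

View pics/r1.png

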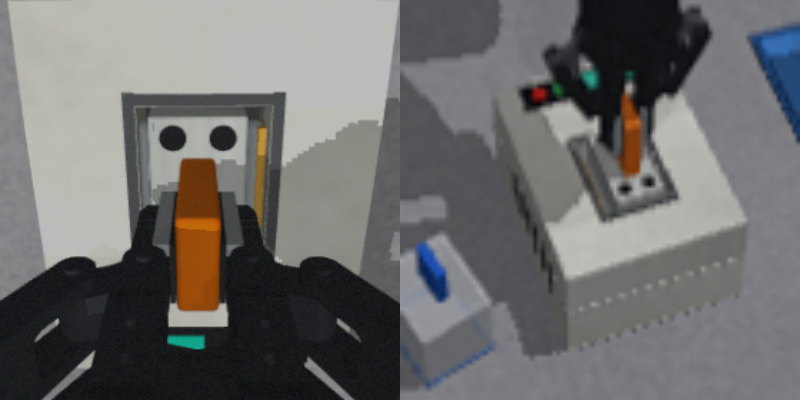

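The crop shows that with the jaws across the 14 mm the block only slides sideways: the tab stays vertical and the gap to the left wall shrinks. The tool cannot roll, so I'll regrip across the tab's 36 mm, where the tab can pivot about the jaw line. First I'll put it back, release and rise.

>>> {"fn": "servo_tool", "kwargs": {"steps": [{"tx": 0,"ty": -0.2,"tz": -0.05,"yaw": 0,"claw": 0},{"tx": 0.02,"ty": -0.2,"tz": -0.05,"yaw": 0,"claw": 0},{"tx": 0,"ty": 0,"tz": 0,"yaw": 0,"claw": 0},{"tx": 0,"ty": 0,"tz": 0,"yaw": 0,"claw": 2.5},{"tx": 0,"ty": 0,"tz": 0,"yaw": 0,"claw": 4},{"tx": 0,"ty": 0,"tz": 0,"yaw": 0,"claw": 6},{"tx": 0,"ty": 0,"tz": 2,"yaw": 0,"claw": 6},{"tx": 0,"ty": 0,"tz": 2.5,"yaw": 0,"claw": 6},{"tx": 0,"ty": 0,"tz": 2,"yaw": 0,"claw": 6},{"tx": 0,"ty": 0,"tz": 0,"yaw": 0,"claw": 6}]}}

```text
time_s: 13.35
position: [0.5354, 0.0456, 0.1847]
tool_rot: [[0.999, 0.054, 0.005], [0.054, -0.999, -0.001], [0.005, 0.001, -1.0]]
ft_force: [0.2, 0.2, -1.2]
grip_width: 0.0596
gripper_force: 0.0
```

```bash
python3 - <<'E'
from look import *
blk('r2',('scene','side')); print(env.observe()['q'])
E
```

```text
13.35 [0.5354 0.0456 0.1847] yaw 3.07 [ 0.2  0.2 -1.2] [ 0.01 -0.01  0.01]
scene 116 z [0.078  0.1352]
[0.5361 0.0452 0.1335] ((536.20458984375, 45.41671371459961), (31.864830017089844, 12.257850646972656), 3.9595277309417725)
heater 0.0761 ((517.4705200195312, 45.747894287109375), (195.65650939941406, 152.0137481689453), 3.325190544128418)
side 146 z [0.0756 0.1343]
[0.5307 0.0486 0.1329] ((531.3741455078125, 58.97665786743164), (37.51594924926758, 30.329206466674805), 88.30294799804688)
heater 0.0756 ((518.877197265625, 45.75456237792969), (195.08006286621094, 151.8498077392578), 3.2337374687194824)
[-7.76226781e+00  2.38898241e+01  8.30336587e+01  6.31221516e-05
  7.30789680e+01  7.91738961e+01]
```

>>> {"fn": "servo_tool", "kwargs": {"steps": [{"tx": 0,"ty": 0,"tz": 0,"yaw": 3,"claw": 6},{"tx": 0,"ty": 0,"tz": 0,"yaw": 7,"claw": 6},{"tx": 0,"ty": 0,"tz": 0,"yaw": 8,"claw": 6},{"tx": 0,"ty": 0,"tz": 0,"yaw": 8,"claw": 6},{"tx": 0,"ty": 0,"tz": 0,"yaw": 8,"claw": 6},{"tx": 0,"ty": 0,"tz": 0,"yaw": 8,"claw": 6},{"tx": 0,"ty": 0,"tz": 0,"yaw": 8,"claw": 6},{"tx": 0,"ty": 0,"tz": 0,"yaw": 8,"claw": 6},{"tx": 0,"ty": 0,"tz": 0,"yaw": 8,"claw": 6},{"tx": 0,"ty": 0,"tz": 0,"yaw": 8,"claw": 6},{"tx": 0,"ty": 0,"tz": 0,"yaw": 8,"claw": 6},{"tx": 0,"ty": 0,"tz": 0,"yaw": 5,"claw": 6},{"tx": 0,"ty": 0,"tz": 0,"yaw": 3,"claw": 6},{"tx": 0,"ty": 0,"tz": 0,"yaw": 0,"claw": 6}]}}

```text
time_s: 14.85
position: [0.5339, 0.0458, 0.181]
tool_rot: [[-0.054, 0.999, -0.002], [0.999, 0.054, 0.0], [0.0, -0.002, -1.0]]
ft_force: [-0.1, 0.8, -0.7]
grip_width: 0.0598
gripper_force: 0.0
```

>>> {"fn": "servo_tool", "kwargs": {"newtons": 25, "steps": [{"tx": 0,"ty": 0.05,"tz": -1,"yaw": 0,"claw": 6},{"tx": 0,"ty": 0,"tz": -1.5,"yaw": 0,"claw": 6},{"tx": 0,"ty": 0,"tz": -1.5,"yaw": 0,"claw": 6},{"tx": 0,"ty": 0,"tz": -0.8,"yaw": 0,"claw": 6},{"tx": 0,"ty": 0,"tz": -0.3,"yaw": 0,"claw": 5},{"tx": 0,"ty": 0,"tz": 0,"yaw": 0,"claw": 4},{"tx": 0,"ty": 0,"tz": 0,"yaw": 0,"claw": 2},{"tx": 0,"ty": 0,"tz": 0,"yaw": 0,"claw": 2},{"tx": 0,"ty": 0,"tz": 0,"yaw": 0,"claw": 2}]}}

```text
time_s: 15.75
position: [0.5342, 0.0463, 0.1316]
tool_rot: [[-0.053, 0.999, -0.0], [0.999, 0.053, -0.0], [-0.0, -0.0, -1.0]]
ft_force: [-2.9, 0.3, 0.9]
grip_width: 0.0355
gripper_force: 26.4
```

>>> {"fn": "servo_tool", "kwargs": {"steps": [{"tx": 0,"ty": 0.15,"tz": 0.03,"yaw": 0,"claw": 2},{"tx": -0.01,"ty": 0.15,"tz": 0.03,"yaw": 0,"claw": 2},{"tx": -0.01,"ty": 0.15,"tz": 0.04,"yaw": 0,"claw": 2},{"tx": -0.01,"ty": 0.15,"tz": 0.05,"yaw": 0,"claw": 2},{"tx": -0.01,"ty": 0.15,"tz": 0.05,"yaw": 0,"claw": 2},{"tx": 0,"ty": 0.15,"tz": 0.05,"yaw": 0,"claw": 2},{"tx": 0,"ty": 0,"tz": 0,"yaw": 0,"claw": 2}]}}

```text
time_s: 16.45
position: [0.5338, 0.0541, 0.133]
tool_rot: [[-0.053, 0.999, -0.001], [0.999, 0.053, -0.002], [-0.002, -0.001, -1.0]]
ft_force: [-0.3, -7.8, -8.5]
grip_width: 0.0356
gripper_force: 26.3
```

```bash
cat > tilt.py <<'E'
from h import *
W=np.array([.534,.0463]); a=np.radians(3.15); R=np.array([[np.cos(a),np.sin(a)],[-np.sin(a),np.cos(a)]])
def tilt(tag,show=False):
    s=env.observe(); q=R@(np.array(s['position'])[:2]-W)
    print(round(s['time_s'],2),'tcp(heater xy,z) mm',np.round(np.r_[q,s['position'][2]]*1000,1),'F',np.round(s['ft_force'],1),'w',round(s['grip_width'],4),round(s['gripper_force'],1))
    p,d,m=snap('wrist','t'+tag); hsv=cv2.cvtColor(p,cv2.COLOR_RGB2HSV); C=cloud(d,m)
    h=C.copy(); h[...,:2]=(C[...,:2]-W)@R.T
    org=((hsv[...,0]<22)|(hsv[...,0]>172))&(hsv[...,1]>100)&(d>0)&(np.hypot(h[...,0],h[...,1])<.05)&(h[...,2]>.08)
    nb=cv2.Sobel(d,cv2.CV_32F,1,0)  # unused edges guard
    # organised normals
    du=cv2.blur(h,(3,3)); gx=np.roll(du,-2,1)-np.roll(du,2,1); gy=np.roll(du,-2,0)-np.roll(du,2,0)
    n=np.cross(gx,gy); n/=np.linalg.norm(n,axis=2,keepdims=True)+1e-12; n*=np.sign(n@np.array([0,.6,.8]))[...,None]
    er=cv2.erode(org.astype(np.uint8),np.ones((5,5)))>0
    face=er&(n[...,1]>.85); top=er&(n[...,2]>.85)
    def plane(M):
        P=h[M]; 
        for _ in range(3):
            c=P.mean(0); v=np.linalg.svd(P-c,full_matrices=False)[2][2]; e=(P-c)@v; P=P[abs(e)<2.5*e.std()+1e-4]
        return len(P),c,v
    for nm,M in(('face',face),('top',top)):
        if M.sum()<15: print(nm,M.sum()); continue
        k,c,v=plane(M)
        if nm=='face': v=v*np.sign(v[1]); t=np.degrees(np.arctan2(-v[2],v[1]))
        else: v=v*np.sign(v[2]); t=np.degrees(np.arctan2(v[1],v[2]))
        print(nm,k,'centre mm',np.round(c*1000,1),'lean left deg',round(float(t if nm=='top' else -(t)),2))
    if show:
        g=p[:,:,::-1].copy(); cv2.imwrite(f'pics/t{tag}v.png',g)
E
python3 -c "
from tilt import *
tilt('1',True)"
```

```text
16.45 tcp(heater xy,z) mm [  0.3   7.8 133. ] F [-0.3 -7.8 -8.5] w 0.0356 26.3
face 1785 centre mm [-1.000e-01  1.220e+01  1.143e+02] lean left deg -3.43
top 1067 centre mm [ -1.2   7.  133.7] lean left deg 3.39
```

View pics/t1v.png

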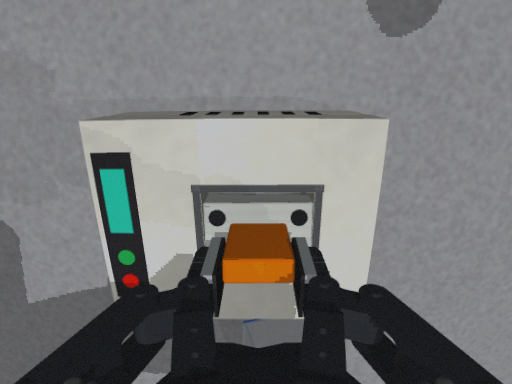

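The wrist picture, now from the left, shows the tab held at its ends at (260,255). Both fitted planes give 3.4° of lean to the left, so the pivoting grip works. Continuing left.

>>> {"fn": "servo_tool", "kwargs": {"steps": [{"tx": 0,"ty": 0.15,"tz": 0.05,"yaw": 0,"claw": 2},{"tx": -0.01,"ty": 0.15,"tz": 0.05,"yaw": 0,"claw": 2},{"tx": -0.01,"ty": 0.15,"tz": 0.05,"yaw": 0,"claw": 2},{"tx": -0.01,"ty": 0.1,"tz": 0.05,"yaw": 0,"claw": 2},{"tx": 0,"ty": 0,"tz": 0,"yaw": 0,"claw": 2}]}}

```text
time_s: 17.0
position: [0.5335, 0.0595, 0.1343]
tool_rot: [[-0.053, 0.999, -0.002], [0.999, 0.053, -0.003], [-0.002, -0.002, -1.0]]
ft_force: [1.5, -9.6, -13.6]
grip_width: 0.0352
gripper_force: 27.1
```

```bash
python3 -c "
from tilt import *
tilt('2')"
```

```text
17.0 tcp(heater xy,z) mm [  0.2  13.2 134.3] F [  1.5  -9.6 -13.6] w 0.0352 27.1
face 1448 centre mm [ -0.2  16.  116.2] lean left deg -7.02
top 1043 centre mm [ -0.6  11.7 134.6] lean left deg 6.03
```

>>> {"fn": "servo_tool", "kwargs": {"steps": [{"tx": 0,"ty": 0.15,"tz": 0.04,"yaw": 0,"claw": 2},{"tx": -0.01,"ty": 0.1,"tz": 0.04,"yaw": 0,"claw": 2},{"tx": 0,"ty": 0,"tz": 0,"yaw": 0,"claw": 2}]}}

```text
time_s: 17.35
position: [0.5333, 0.062, 0.1349]
tool_rot: [[-0.053, 0.999, -0.003], [0.999, 0.053, -0.003], [-0.002, -0.003, -1.0]]
ft_force: [1.7, -9.3, -15.3]
grip_width: 0.0355
gripper_force: 27.2
```

```bash
python3 -c "
from tilt import *
tilt('3')"
```

```text
17.35 tcp(heater xy,z) mm [1.000e-01 1.570e+01 1.349e+02] F [  1.7  -9.3 -15.3] w 0.0355 27.2
face 1227 centre mm [ -1.   17.8 117.7] lean left deg -8.45
top 1205 centre mm [ -0.   13.8 134.8] lean left deg 8.68
```

>>> {"fn": "servo_tool", "kwargs": {"steps": [{"tx": 0.01,"ty": -0.15,"tz": 0,"yaw": 0,"claw": 2},{"tx": 0.01,"ty": -0.2,"tz": 0,"yaw": 0,"claw": 2},{"tx": 0.01,"ty": -0.2,"tz": 0,"yaw": 0,"claw": 2},{"tx": 0.01,"ty": -0.2,"tz": 0,"yaw": 0,"claw": 2},{"tx": 0.01,"ty": -0.2,"tz": 0,"yaw": 0,"claw": 2},{"tx": 0.01,"ty": -0.2,"tz": 0,"yaw": 0,"claw": 2},{"tx": 0.01,"ty": -0.2,"tz": 0.03,"yaw": 0,"claw": 2},{"tx": 0.01,"ty": -0.2,"tz": 0.03,"yaw": 0,"claw": 2},{"tx": 0.01,"ty": -0.2,"tz": 0.04,"yaw": 0,"claw": 2},{"tx": 0.01,"ty": -0.2,"tz": 0.04,"yaw": 0,"claw": 2},{"tx": 0.01,"ty": -0.2,"tz": 0.05,"yaw": 0,"claw": 2},{"tx": 0.01,"ty": -0.2,"tz": 0.05,"yaw": 0,"claw": 2},{"tx": 0.01,"ty": -0.2,"tz": 0.05,"yaw": 0,"claw": 2},{"tx": 0.01,"ty": -0.1,"tz": 0.05,"yaw": 0,"claw": 2},{"tx": 0,"ty": 0,"tz": 0,"yaw": 0,"claw": 2}]}}

```text
time_s: 18.9
position: [0.5347, 0.0379, 0.1407]
tool_rot: [[-0.054, 0.999, 0.0], [0.999, 0.054, 0.002], [0.002, 0.0, -1.0]]
ft_force: [-1.9, 8.4, -7.5]
grip_width: 0.0353
gripper_force: 27.3
```

```bash
python3 -c "
from tilt import *
tilt('4')"
```

```text
18.9 tcp(heater xy,z) mm [  0.3  -8.4 140.7] F [-1.9  8.4 -7.5] w 0.0353 27.3
face 2069 centre mm [ -0.2  -0.9 121.1] lean left deg 4.37
top 1081 centre mm [  0.8  -8.3 140. ] lean left deg -3.65
```

>>> {"fn": "servo_tool", "kwargs": {"steps": [{"tx": 0.01,"ty": -0.15,"tz": 0.04,"yaw": 0,"claw": 2},{"tx": 0.01,"ty": -0.2,"tz": 0.04,"yaw": 0,"claw": 2},{"tx": 0.01,"ty": -0.2,"tz": 0.04,"yaw": 0,"claw": 2},{"tx": 0,"ty": -0.15,"tz": 0.04,"yaw": 0,"claw": 2},{"tx": 0,"ty": 0,"tz": 0,"yaw": 0,"claw": 2}]}}

```text
time_s: 19.45
position: [0.5349, 0.0311, 0.142]
tool_rot: [[-0.054, 0.999, -0.0], [0.999, 0.054, 0.003], [0.003, 0.0, -1.0]]
ft_force: [-1.1, 9.3, -11.0]
grip_width: 0.0352
gripper_force: 26.7
```

```bash
python3 -c "
from tilt import *
tilt('5')"
```

```text
19.45 tcp(heater xy,z) mm [ 1.00e-01 -1.52e+01  1.42e+02] F [ -1.1   9.3 -11. ] w 0.0352 26.7
face 2260 centre mm [ -0.3  -5.7 122.9] lean left deg 8.56
top 930 centre mm [ -0.8 -14.1 140.9] lean left deg -8.72
```

>>> {"fn": "servo_tool", "kwargs": {"steps": [{"tx": -0.01,"ty": 0.15,"tz": 0,"yaw": 0,"claw": 2},{"tx": -0.01,"ty": 0.2,"tz": 0,"yaw": 0,"claw": 2},{"tx": -0.01,"ty": 0.2,"tz": 0.02,"yaw": 0,"claw": 2},{"tx": -0.01,"ty": 0.2,"tz": 0.02,"yaw": 0,"claw": 2},{"tx": -0.01,"ty": 0.2,"tz": 0.03,"yaw": 0,"claw": 2},{"tx": -0.01,"ty": 0.2,"tz": 0.03,"yaw": 0,"claw": 2},{"tx": -0.01,"ty": 0.2,"tz": 0.04,"yaw": 0,"claw": 2},{"tx": -0.01,"ty": 0.2,"tz": 0.04,"yaw": 0,"claw": 2},{"tx": -0.01,"ty": 0.2,"tz": 0.04,"yaw": 0,"claw": 2},{"tx": -0.01,"ty": 0.2,"tz": 0.05,"yaw": 0,"claw": 2},{"tx": -0.01,"ty": 0.2,"tz": 0.05,"yaw": 0,"claw": 2},{"tx": -0.01,"ty": 0.2,"tz": 0.05,"yaw": 0,"claw": 2},{"tx": -0.01,"ty": 0.2,"tz": 0.05,"yaw": 0,"claw": 2},{"tx": -0.01,"ty": 0.2,"tz": 0.05,"yaw": 0,"claw": 2},{"tx": -0.01,"ty": 0.1,"tz": 0.05,"yaw": 0,"claw": 2},{"tx": 0,"ty": 0,"tz": 0,"yaw": 0,"claw": 2}]}}

```text
time_s: 21.1
position: [0.5342, 0.0567, 0.1473]
tool_rot: [[-0.053, 0.999, 0.001], [0.999, 0.053, -0.003], [-0.004, 0.001, -1.0]]
ft_force: [-2.4, -8.8, -6.7]
grip_width: 0.0352
gripper_force: 26.5
```

```bash
python3 -c "
from tilt import *
tilt('6')"
```

```text
21.1 tcp(heater xy,z) mm [  0.8  10.4 147.3] F [-2.4 -8.8 -6.7] w 0.0352 26.5
face 1531 centre mm [  0.8  14.3 126.8] lean left deg -4.65
top 1135 centre mm [  1.3   9.2 145.6] lean left deg 4.39
```

>>> {"fn": "servo_tool", "kwargs": {"steps": [{"tx": -0.01,"ty": 0.15,"tz": 0.05,"yaw": 0,"claw": 2},{"tx": -0.01,"ty": 0.2,"tz": 0.05,"yaw": 0,"claw": 2},{"tx": -0.01,"ty": 0.2,"tz": 0.05,"yaw": 0,"claw": 2},{"tx": 0,"ty": 0.1,"tz": 0.05,"yaw": 0,"claw": 2},{"tx": 0,"ty": 0,"tz": 0,"yaw": 0,"claw": 2}]}}

```text
time_s: 21.65
position: [0.5337, 0.0632, 0.1485]
tool_rot: [[-0.053, 0.999, -0.0], [0.999, 0.053, -0.003], [-0.003, -0.0, -1.0]]
ft_force: [-1.8, -9.4, -13.9]
grip_width: 0.0353
gripper_force: 27.0
```

```bash
python3 -c "
from tilt import *
tilt('7')"
```

```text
21.65 tcp(heater xy,z) mm [  0.6  16.9 148.5] F [ -1.8  -9.4 -13.9] w 0.0353 27.0
face 1382 centre mm [  0.5  19.  128.3] lean left deg -8.22
top 1051 centre mm [  1.1  15.2 146.2] lean left deg 8.14
```

>>> {"fn": "servo_tool", "kwargs": {"steps": [{"tx": 0.01,"ty": -0.15,"tz": 0,"yaw": 0,"claw": 2},{"tx": 0.01,"ty": -0.2,"tz": 0,"yaw": 0,"claw": 2},{"tx": 0.01,"ty": -0.2,"tz": 0.02,"yaw": 0,"claw": 2},{"tx": 0.01,"ty": -0.2,"tz": 0.02,"yaw": 0,"claw": 2},{"tx": 0.01,"ty": -0.2,"tz": 0.03,"yaw": 0,"claw": 2},{"tx": 0.01,"ty": -0.2,"tz": 0.03,"yaw": 0,"claw": 2},{"tx": 0.01,"ty": -0.2,"tz": 0.04,"yaw": 0,"claw": 2},{"tx": 0.01,"ty": -0.2,"tz": 0.04,"yaw": 0,"claw": 2},{"tx": 0.01,"ty": -0.2,"tz": 0.04,"yaw": 0,"claw": 2},{"tx": 0.01,"ty": -0.2,"tz": 0.04,"yaw": 0,"claw": 2},{"tx": 0.01,"ty": -0.2,"tz": 0.05,"yaw": 0,"claw": 2},{"tx": 0.01,"ty": -0.2,"tz": 0.05,"yaw": 0,"claw": 2},{"tx": 0.01,"ty": -0.2,"tz": 0.05,"yaw": 0,"claw": 2},{"tx": 0.01,"ty": -0.2,"tz": 0.05,"yaw": 0,"claw": 2},{"tx": 0.01,"ty": -0.1,"tz": 0.05,"yaw": 0,"claw": 2},{"tx": 0,"ty": 0,"tz": 0,"yaw": 0,"claw": 2}]}}

```text
time_s: 23.3
position: [0.5351, 0.0369, 0.1545]
tool_rot: [[-0.054, 0.999, 0.001], [0.999, 0.054, 0.001], [0.001, 0.001, -1.0]]
ft_force: [-1.6, 5.9, -7.8]
grip_width: 0.0353
gripper_force: 26.8
```

```bash
python3 -c "
from tilt import *
tilt('8')"
```

```text
23.3 tcp(heater xy,z) mm [  0.5  -9.5 154.5] F [-1.6  5.9 -7.8] w 0.0353 26.8
face 2067 centre mm [  0.7  -1.6 132. ] lean left deg 5.1
top 809 centre mm [  0.4  -8.9 151.5] lean left deg -4.59
```

>>> {"fn": "servo_tool", "kwargs": {"steps": [{"tx": -0.01,"ty": 0.15,"tz": 0.02,"yaw": 0,"claw": 2},{"tx": -0.01,"ty": 0.2,"tz": 0.02,"yaw": 0,"claw": 2},{"tx": -0.01,"ty": 0.2,"tz": 0.02,"yaw": 0,"claw": 2},{"tx": -0.01,"ty": 0.2,"tz": 0.02,"yaw": 0,"claw": 2},{"tx": -0.01,"ty": 0.1,"tz": 0.02,"yaw": 0,"claw": 2},{"tx": 0,"ty": 0,"tz": 0,"yaw": 0,"claw": 2}]}}

```text
time_s: 23.95
position: [0.5348, 0.0439, 0.1553]
tool_rot: [[-0.054, 0.999, 0.001], [0.999, 0.054, -0.002], [-0.002, 0.001, -1.0]]
ft_force: [-0.1, -5.6, -6.9]
grip_width: 0.0354
gripper_force: 26.9
```

```bash
python3 -c "
from tilt import *
tilt('9')"
```

```text
23.95 tcp(heater xy,z) mm [  0.6  -2.5 155.3] F [-0.1 -5.6 -6.9] w 0.0354 26.9
face 1978 centre mm [-1.000e-01  4.800e+00  1.336e+02] lean left deg 2.81
top 995 centre mm [  0.5  -2.  152.3] lean left deg -1.97
```

>>> {"fn": "servo_tool", "kwargs": {"steps": [{"tx": -0.01,"ty": 0.15,"tz": 0.03,"yaw": 0,"claw": 2},{"tx": -0.01,"ty": 0.15,"tz": 0.03,"yaw": 0,"claw": 2},{"tx": -0.01,"ty": 0.15,"tz": 0.03,"yaw": 0,"claw": 2},{"tx": 0,"ty": 0,"tz": 0,"yaw": 0,"claw": 2}]}}

```text
time_s: 24.4
position: [0.5346, 0.0482, 0.1564]
tool_rot: [[-0.054, 0.999, 0.001], [0.999, 0.054, -0.003], [-0.003, 0.001, -1.0]]
ft_force: [-1.9, -6.2, -5.5]
grip_width: 0.0355
gripper_force: 26.8
```

```bash
python3 -c "
from tilt import *
tilt('10')"
```

```text
24.4 tcp(heater xy,z) mm [  0.7   1.9 156.4] F [-1.9 -6.2 -5.5] w 0.0355 26.8
face 1811 centre mm [  0.6   8.  134.5] lean left deg 0.39
top 1120 centre mm [1.000e-01 2.000e+00 1.532e+02] lean left deg -0.49
```

>>> {"fn": "servo_tool", "kwargs": {"newtons": 50, "steps": [{"tx": 0,"ty": 0,"tz": 0,"yaw": 0,"claw": 2},{"tx": 0,"ty": 0,"tz": 0.05,"yaw": 0,"claw": 2},{"tx": 0,"ty": 0,"tz": 0.1,"yaw": 0,"claw": 2},{"tx": 0,"ty": 0,"tz": 0.15,"yaw": 0,"claw": 2},{"tx": 0,"ty": 0,"tz": 0.2,"yaw": 0,"claw": 2},{"tx": 0,"ty": 0,"tz": 0.2,"yaw": 0,"claw": 2},{"tx": 0,"ty": 0,"tz": 0,"yaw": 0,"claw": 2}]}}

```text
time_s: 25.15
position: [0.5347, 0.0496, 0.164]
tool_rot: [[-0.054, 0.999, 0.003], [0.999, 0.054, 0.001], [0.0, 0.003, -1.0]]
ft_force: [-0.4, -0.2, -2.8]
grip_width: 0.0348
gripper_force: 54.4
```

```bash
python3 -c "
from tilt import *
tilt('11')"
```

```text
25.15 tcp(heater xy,z) mm [  0.9   3.3 164. ] F [-0.4 -0.2 -2.8] w 0.0348 54.4
face 1894 centre mm [  1.    8.9 141.8] lean left deg -0.09
top 1001 centre mm [  1.5   2.9 160.8] lean left deg -0.05
```

Free and upright. I'll centre it over the well and lift about 3 cm, gently.

>>> {"fn": "servo_tool", "kwargs": {"steps": [{"tx": 0,"ty": -0.1,"tz": 0.2,"yaw": 0,"claw": 2},{"tx": -0.05,"ty": -0.1,"tz": 0.3,"yaw": 0,"claw": 2},{"tx": -0.05,"ty": -0.1,"tz": 0.4,"yaw": 0,"claw": 2},{"tx": 0,"ty": 0,"tz": 0.4,"yaw": 0,"claw": 2},{"tx": 0,"ty": 0,"tz": 0.4,"yaw": 0,"claw": 2},{"tx": 0,"ty": 0,"tz": 0.4,"yaw": 0,"claw": 2},{"tx": 0,"ty": 0,"tz": 0.4,"yaw": 0,"claw": 2},{"tx": 0,"ty": 0,"tz": 0.3,"yaw": 0,"claw": 2},{"tx": 0,"ty": 0,"tz": 0.2,"yaw": 0,"claw": 2},{"tx": 0,"ty": 0,"tz": 0,"yaw": 0,"claw": 2},{"tx": 0,"ty": 0,"tz": 0,"yaw": 0,"claw": 2},{"tx": 0,"ty": 0,"tz": 0,"yaw": 0,"claw": 2}]}}

```text
time_s: 26.4
position: [0.5331, 0.0462, 0.1926]
tool_rot: [[-0.053, 0.999, -0.0], [0.999, 0.053, 0.0], [0.0, -0.0, -1.0]]
ft_force: [-0.0, 0.3, -3.7]
grip_width: 0.0345
gripper_force: 54.4
```

```bash
python3 - <<'E'
from tilt import *
tilt('12')
p,d,m=snap('scene','end'); p2,d2,m2=snap('side','end2')
cv2.imwrite('pics/endv.png',np.hstack([cv2.resize(p[150:300,180:380,::-1],(400,300)),cv2.resize(p2[130:330,100:366,::-1],(400,300))]))
C=cloud(d2,m2); Q=C[(abs(C[...,0]-.4475)<.08)&(abs(C[...,1]-.3095)<.07)&(abs(C[...,2]-.073)<.005)&(d2>0)]; print('cover',len(Q),np.median(Q[:,2]),cv2.minAreaRect((Q[:,:2]*1000).astype(np.float32)))
E
```

```text
26.4 tcp(heater xy,z) mm [ -0.9  -0.  192.6] F [-0.   0.3 -3.7] w 0.0345 54.4
face 1675 centre mm [ -0.9   5.6 170.5] lean left deg -0.09
top 957 centre mm [ -0.4  -0.3 189.4] lean left deg -0.24
cover 942 0.07320039739922035 ((446.3040771484375, 310.82568359375), (92.30316162109375, 114.15211486816406), 87.91314697265625)
```

View pics/endv.png

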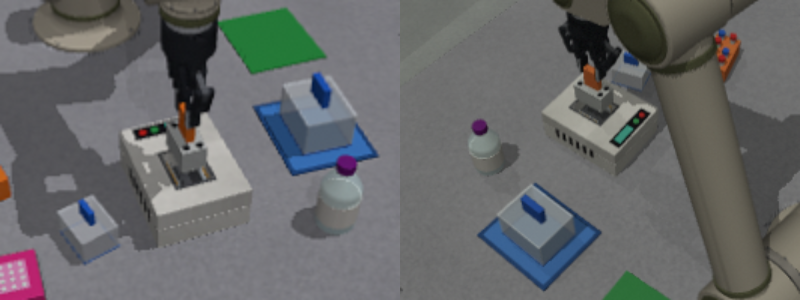

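The end picture shows the cover standing in the middle of the mat and the block held upright over the well. Its underside is about 2.3 cm above the heater's top. The bottle, tube rack and tip box have not been touched. Handing in.

```bash
python3 -c "
from rig import env
print(env.close_job())"
```

```text
the job is handed in; nothing more can be done
None
```

The job is handed in (no verdict came back): the cover stands on the mat within about 2 mm of its centre, and the block, rocked free about 8° left, then right, then left again, is held upright and still about 2.3 cm above the well, gripped across the tab's 36 mm instead of its 14 mm because the tool cannot roll.

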